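# Clamp the exhibit jar with the removable crank

## Robot

A 7-joint arm with a two-finger parallel gripper is mounted at the origin on the work surface. World frame = base frame: x ahead of the robot, y to its left, z up, the work surface at z = 0. Lengths are in m, angles in rad, forces in N, time in s.
With the tool pointing down it reaches from about 0.35 to 0.9 m from the base axis. Payload 8.1 kg.
Tool frame: the origin (TCP) lies midway between the tips of the shut fingers; the grasp point (between the pads) lies 19 mm behind it; z points along the fingers, y is the line along which they close (so a half turn about z gives the same grasp; the last joint's range is limited). The gripper opens to 92 mm and grips with 3 to 60 N. Pads are 19 mm wide; open, the fingers measure 130 mm over their backs; the gripper's body (75 mm by 190 mm) begins 47 mm behind the grasp point.
Start: joints at [-0.103, 0.434, 0.025, 1.573, -0.012, 1.134, -0.075], TCP at [0.625, -0, 0.227] pointing down, gripper open.
Joint ranges: [-2.62, 2.62], [-0.44, 2.09], [-1.27, 1.32], [0.08, 2.57], [-1.32, 4.46], [0.12, 2], [-2.74, 2.74]. Speed limits (rad/s): [2.22, 2.22, 3.01, 3.01, 3.14, 3.14, 3.14].

## Interface

Orientations are given as a rotation vector (axis times angle).
In Python, from cell import arm gives the robot as it stands.
- The arm moves only by the tool carry_out, never from a script. Its arguments are lists of equal length, an entry for each row: "claw": the finger opening in cm, from 0 to 9.18; "delta_pos": the shift along the tool's x, y, z in cm, a list of three; "angular": the turn, a rotation vector about the tool's x, y, z in rad, a list of three. In form: {"claw": [claw, ...], "delta_pos": [[dx, dy, dz], ...], "angular": [[ax, ay, az], ...]}. A call has 1 to 20 rows; each row shifts and turns the commanded pose from where the row before left it, along the tool's axes as they then stand; what a row does not reach is not made up. A row lasts 1/10 s, in which the tool goes at most 50 mm and 8.59 degrees, less where a joint would pass 70% of its speed; a pose out of reach is approached as far as the arm can. A call with a gripper value outside its range is refused whole. The fingers move at their own pace and stop on an object; "force" is the grip in N (left out, the last holds). Time passes only in rows, so rows that do not move let the fingers close. It gives the time, the measured TCP pose, the force, the opening and the grip force at its end, in the units of the state.
- arm.observe(): the state, without advancing time (a new reading comes with each control period).
- arm.get_image(name): name is "scene" or "side" or "wrist"; returns a dict with "frame" (400x640x3 uint8, red, green, blue), "mtx" (3x3 intrinsics, pixels), "T" (4x4, takes a point from camera to world coordinates). Camera axes: x right, y down, z forward; pixel columns grow to the right and rows downward; lengths in m; the calibration is good to about 2 mm. A picture is of the moment at which its call begins. There is no depth.
- arm.sign_off(): hands the job in; it is judged then, once.
Trained networks look in a picture, given as the dict that the camera call returned (one of the last four; its "shot" number tells which), for a name from the list of things; names that differ only in an ending like _2 or _b are one class to them, and where a whole thing is asked for, a point or a joint stands for the part that bears it (a point fixed in the world has none). Each returns a list of dicts, best first, with "conf" (0 to 1); they miss things now and then, are a little off and sometimes report something else, mostly with a low value. They report only what shows in the picture. A call takes as long as a camera call. They do not tell look-alikes from the thing itself.
- arm.look_for(label, picture): "centre" ([column, row] as shares, 0 to 1, of the picture: columns of its width, rows of its height, amid what is visible of it).
- arm.trace(label, picture): "region" (400x640 bool, what is visible of it) and "centre" ([column, row] as shares, 0 to 1, of the picture: columns of its width, rows of its height, amid what is visible of it).
- arm.place_of(label, picture): "centre" ([column, row] as shares, 0 to 1, of the picture: columns of its width, rows of its height: a listed point, or the origin of a listed thing).
The state is a dict: "clock": time; "joints": joint angles; "dq": joint speeds; "joint_efforts": joint torques, N m; "position": TCP position; "ee_rot": TCP orientation; "force": force on the tool from outside, world axes, zero at the start; "ft_torque": the same for the moment, N m; "width": opening from 0.0 (shut) to 1.0 (fully open); "gripper_force": force on a finger pad.
Only numpy, scipy, OpenCV 4.12 (cv2) and the standard library are available. Lean on these libraries where they do the work, as an engineer would, in place of code of your own. Each camera call takes 0.05 s, during which the arm holds its last target. There are 200 camera calls.

## Task

Fit the loose crank fully home onto the square shaft of the blue vise, feeling for the way it fits and without forcing it, and crank it clockwise until the vise holds the amber jar and the red bands on the sprung jaw's stems have just gone in. Then lift the crank off, stand it back upright on the green mat without dropping it, and leave the jar clamped and everything else where it is.

Things in the scene. Friction and masses are not known exactly. Their poses are not given: they have to be found in the camera images.
- crank: Removable crank, 0.32 kg, standing upright on its hub. Origin: centre of the hub's underside; z up the hub axis; x along the arm. Dark steel hub 34 x 34 mm, z 0 to 40 mm, with a square socket 21 mm wide, 28 mm deep, open at the underside, sides parallel to x and y. A steel arm, 18 mm wide, z 30 to 40, runs along +x to the knob.
- crank_boss (a point): Middle of the orange square boss on top of the crank's hub, 56 mm above the hub's underside, on the hub axis. Boss 24 x 24 mm, z 40 to 72 mm in the crank's frame, sides parallel to the crank's x and y: the place to hold the crank for fitting and lifting. Axes as the crank's.
- crank_handle (a point): Middle of the crank's black upright round knob, 22 mm in diameter, z 41 to 86 mm in the crank's frame, its axis 75 mm along +x from the hub axis. The knob spins freely on its pin, so it can be held while it is led round. Axes as the crank's.
- vise_shaft (a point): On the vise's shaft axis, at the top of the shaft's steel flange (radius 20 mm), 78 mm above the table. Fixed in the vise, with its orientation: does NOT turn with the shaft. Above it: a brass square 18 x 18 mm, 18 mm high, then a nose. Seated, the crank's underside is on the flange, its origin here; stopped on the square's corners it is 18 mm higher.
- shaft_nose (a point): Top of the shaft's round nose (15 mm in diameter, 5 mm high, above the square), 23 mm above vise_shaft; does not turn either. The angle of the square is not given and differs each time; the crank fits every 90 degrees, with about 9 degrees of play each way. Off that, it stops on the square's corners.
- vise: Blue and grey exhibit vise, fixed. Origin on the table under the shaft axis, z up, jaws towards its -y. Grey bed 100 mm wide, y +50 to -235 mm, 25 mm high; blue drive housing 84 x 80 mm round the shaft, 71 mm high; blue sliding jaw 85 mm high; fixed jaw 90 mm high, face at y = -205 mm. Jar and all but the shaft are lower than 95 mm.
- jaw (a joint): Travel of the sliding jaw to the fixed jaw, m: 0 at the start, 20 mm brings pad, jar and fixed jaw together. Turning the shaft clockwise from above closes it, 9.5 mm per rad. The shaft first turns 0 to 1.2 rad idly (0.1 N m of drag), then needs about 0.2 N m, up to 0.3 N m as the springs are squeezed. It stays where it is left.
- plunger (a joint): How far the sprung rubber pad has been pushed back into the sliding jaw, m: 0 at rest, stiffness 1 N per mm, solid at 21 mm. The red bands on its two stems are 10 mm long and next to the jaw: they have just gone in at 0.010.
- jar: Amber glass jar with a black cap, 60 mm in diameter, 68 mm high, 0.22 kg, standing loose on the vise's bed between the jaws. Origin: centre of its underside.
- mat: Fixed green mat 150 x 150 mm, 6 mm thick, on which the crank stands. Origin: centre of its underside, z up.
- powder_pot: Green powder pot, 52 mm in diameter, 45 mm high. Bystander.
- dish: Shallow glass dish, 90 mm in diameter, 14 mm high. Bystander.
- tape_roll: White ring of lifting tape, 72 mm in diameter, 30 mm high. Bystander.
- brush: Dusting brush with a dark wooden handle, lying. Bystander.
- marker: Yellow evidence marker tent, about 50 mm high. Bystander.
- spray_bottle: Amber bottle with a black cap, 60 mm in diameter, 170 mm high. Bystander.
- beaker: Green glass beaker, 60 mm in diameter, 70 mm high. Bystander.
Mind the look-alikes: they are no part of the job. Of the things that look like the mat, the smaller one is meant.

How it is judged:
On the way, in this order (a step that is already met when the one before it is completed fails the run):
1. the crank is fully home on the shaft (z of crank in the frame of vise_shaft below 0.004 m and horizontal distance between crank and vise_shaft below 0.004 m and angle between crank's own z axis and vertical below 0.08 rad), for 0.2 s.
2. with the crank on the shaft, the sprung jaw is pushed in by at least 7 mm (value of joint plunger above 0.007 m and horizontal distance between crank and vise_shaft below 0.006 m and z of crank in the frame of vise_shaft below 0.01 m), for 0.2 s.
At the end, for the whole second after the job is handed in: The sprung jaw stays pushed in by 7 to 15 mm (red bands just in) and presses the upright jar; the crank stands upright and at rest on the green mat with its hub wholly on it (hub axis within 60 mm of the middle each way) (value of joint plunger between 0.007 and 0.015 m and contact force between jar and vise above 5 N and angle between jar's own z axis and vertical below 0.1 rad and x of crank in the frame of mat between -0.06 and 0.06 m and y of crank in the frame of mat between -0.06 and 0.06 m and z of crank in the frame of mat between 0.003 and 0.009 m and angle between crank's own z axis and vertical below 0.08 rad and linear speed of crank below 0.02 m/s); the robot touches nothing.
It fails at once if the crank is forced: more than 60 N between it and the vise (contact force between crank and vise above 60 N).
It fails at once if the jar is overclamped: sprung jaw pushed in more than 18 mm (value of joint plunger above 0.018 m).
It fails at once if the crank is dropped: it falls freely for more than about 13 mm (contact force between crank and the fingers below 0.5 N and linear speed of crank above 0.5 m/s).
It fails at once if a bystander is moved more than 25 mm (distance of any of powder_pot, dish, tape_roll, brush, marker, spray_bottle, beaker from where it was at the start of the episode above 0.025 m).
It also fails if it takes over 72 s, if anything falls off the work surface, if the arm or the gripper's body presses on something with over 40 N, if the wrist force passes 120 N, or if a joint passes its speed limit or range.

## Working session

There is one attempt and no reset: what is moved stays moved. The work goes in short steps, Python scripts to look and compute and a tool call to move; the robot and the scene stay as the last step left them, time stands still between calls to the robot, and variables do not carry over. Pictures are saved under pics/ and viewed, at most 10 in all, crops included, and the job is handed in when it is done.

Besides the shell and the picture viewer there is one more tool, called after "Request:" as name(argument=value, ...), one argument or row to a line, values as JSON. carry_out: Moves the arm, as the interface text tells. Its arguments: {"type":"object","properties":{"claw":{"type":"array","items":{"type":"number"}},"delta_pos":{"type":"array","items":{"type":"array","items":{"type":"number"}}},"angular":{"type":"array","items":{"type":"array","items":{"type":"number"}}},"force":{"type":"number"}},"required":["claw","delta_pos","angular"]}

```bash
mkdir -p pics; ls; cat > h.py <<'E'
import numpy as np, cv2
from cell import arm
def ray(p,c):
    u=np.array([c[0]*640,c[1]*400,1.0]); d=p["T"][:3,:3]@np.linalg.solve(p["mtx"],u); return p["T"][:3,3],d/np.linalg.norm(d)
def onz(p,c,z):
    o,d=ray(p,c); return o+d*(z-o[2])/d[2]
def tri(rs):
    A=sum(np.eye(3)-np.outer(d,d) for o,d in rs); b=sum((np.eye(3)-np.outer(d,d))@o for o,d in rs)
    x=np.linalg.solve(A,b); return x,[round(1e3*np.linalg.norm(np.cross(x-o,d)),1) for o,d in rs]
def proj(p,X):
    q=np.linalg.inv(p["T"])@np.append(X,1); q=p["mtx"]@q[:3]; return q[:2]/q[2]
E
python3 - <<'E'
from h import *
np.set_printoptions(precision=3,suppress=True)
P={n:arm.get_image(n) for n in("scene","side","wrist")}
for n in P: cv2.imwrite(f"pics/{n}0.png",P[n]["frame"][:,:,::-1])
cv2.imwrite("pics/both0.png",np.vstack([P["scene"]["frame"],P["side"]["frame"]])[:,:,::-1][::1])
Z={"crank":.006,"crank_boss":.062,"crank_handle":.0695,"vise_shaft":.078,"shaft_nose":.101,"vise":0,"jar":.025,"mat":0}
for l,z in Z.items():
    for n in P:
        for r in arm.place_of(l,P[n])[:3]:
            c=r["centre"];print(l,n,round(r["conf"],2),np.array(c)*[640,400],onz(P[n],c,z))
print(arm.observe())
E
```

```text
pics
crank scene 0.61 [214.016 312.2  ] [ 0.511 -0.392  0.006]
crank side 0.69 [222.976 301.52 ] [0.456 0.333 0.006]
crank side 0.5 [374.528 153.2  ] [ 0.429 -0.309  0.006]
crank_boss side 0.91 [222.016 288.   ] [0.448 0.331 0.062]
crank_boss side 0.39 [277.632 197.2  ] [0.519 0.054 0.062]
crank_handle side 0.58 [182.976 284.28 ] [0.517 0.372 0.07 ]
crank_handle side 0.44 [297.024 239.52 ] [0.391 0.145 0.07 ]
crank_handle side 0.4 [312.32 154.6 ] [ 0.539 -0.132  0.07 ]
vise_shaft scene 0.57 [355.008 221.   ] [ 0.572 -0.006  0.078]
vise_shaft scene 0.28 [216.768 309.8  ] [ 0.561 -0.409  0.078]
vise_shaft side 0.88 [275.904 175.2  ] [0.564 0.002 0.078]
vise_shaft side 0.64 [365.824 134.8  ] [ 0.453 -0.288  0.078]
vise_shaft wrist 0.8 [267.904 185.68 ] [0.577 0.    0.078]
shaft_nose scene 0.21 [215.424 309.   ] [ 0.574 -0.418  0.101]
shaft_nose side 0.72 [270.4  161.48] [ 0.593 -0.014  0.101]
shaft_nose wrist 0.64 [269.312 194.32 ] [ 0.582 -0.001  0.101]
vise scene 0.95 [354.368 243.12 ] [ 0.574 -0.003  0.   ]
vise scene 0.64 [214.976 279.2  ] [ 0.429 -0.335  0.   ]
vise scene 0.47 [425
[... 340 characters left out ...]
0.158 0.325 0.   ]
mat scene 0.72 [397.12 168.52] [0.441 0.343 0.   ]
mat side 0.91 [224.384 308.6  ] [0.445 0.342 0.   ]
mat side 0.83 [344.704 370.52 ] [0.161 0.311 0.   ]
mat side 0.45 [168.704 246.88 ] [0.68  0.293 0.   ]
{'clock': 1.35, 'joints': array([-0.103,  0.434,  0.025,  1.573, -0.012,  1.134, -0.075]), 'dq': array([ 0.001,  0.001, -0.001, -0.   , -0.001,  0.   , -0.001]), 'joint_efforts': array([  0.001, -66.766,   0.984, -31.48 ,  -0.061,   0.033,  -0.   ]), 'position': array([ 0.625, -0.   ,  0.227]), 'ee_rot': array([2.221, 2.221, 0.   ]), 'force': array([-0.433,  0.203, -0.272]), 'ft_torque': array([ 0.056, -0.024, -0.043]), 'gripper_force': 0.0, 'width': 0.9993197029693853}
```

View pics/scene0.png

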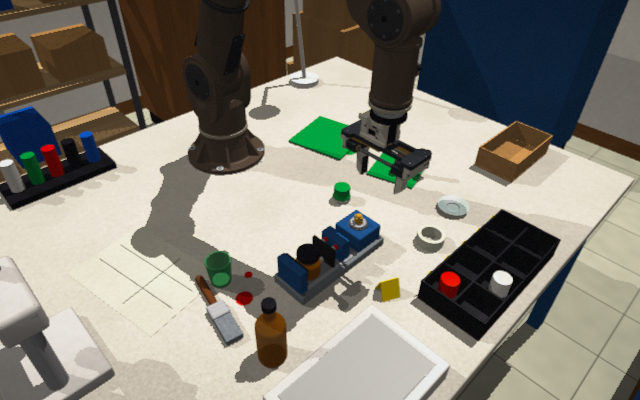

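View pics/side0.png

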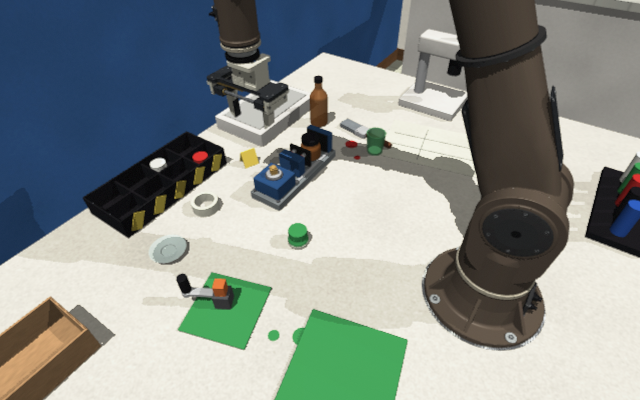

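Request:
carry_out(
  claw=[9,9,9,9,9,9,9,9,9,9,9,9],
  delta_pos=[
    [3.3,-1.7,-0.3],
    [3.3,-1.7,-0.3],
    [3.3,-1.7,-0.3],
    [3.3,-1.7,-0.3],
    [3.3,-1.7,-0.3],
    [3.3,-1.7,-0.3],
    [3.3,-1.7,-0.3],
    [3.3,-1.7,-0.3],
    [3.3,-1.7,-0.3],
    [3.3,-1.7,-0.3],
    [0,0,0],
    [0,0,0],
  ],
  angular=[
    [0,0,0],
    [0,0,0],
    [0,0,0],
    [0,0,0],
    [0,0,0],
    [0,0,0],
    [0,0,0],
    [0,0,0],
    [0,0,0],
    [0,0,0],
    [0,0,0],
    [0,0,0],
  ],
)

```text
clock: 2.55
position: [0.4546, 0.3308, 0.2567]
ee_rot: [2.219, 2.224, 0.0]
force: [0.8, -0.2, -0.0]
width: 0.979
gripper_force: 0.0
```

```bash
python3 - <<'E'
from h import *
np.set_printoptions(precision=4,suppress=True)
P={n:arm.get_image(n) for n in("scene","side","wrist")}
w0=cv2.imread("pics/wrist0.png")
a=cv2.resize(w0[130:250,200:340],None,fx=4,fy=4,interpolation=cv2.INTER_CUBIC)
b=P["wrist"]["frame"][:,:,::-1]
cv2.imwrite("pics/w1.png",b); cv2.imwrite("pics/shaft0.png",a)
o=arm.observe();print(o["position"],o["ee_rot"],o["clock"]);print(P["wrist"]["T"])
for l in("crank_boss","crank_handle","crank","mat","shaft_nose","vise_shaft"):
    z={"crank":.006,"crank_boss":.062,"crank_handle":.0695,"vise_shaft":.078,"shaft_nose":.101,"mat":0}[l]
    for n in P:
        if l[:2] in("sh","vi") and n=="wrist": continue
        for r in arm.place_of(l,P[n])[:2]:
            c=r["centre"];print(l,n,round(r["conf"],2),np.array(c)*[640,400],onz(P[n],c,z))
E
```

```text
[0.4558 0.3287 0.2566] [ 2.2232  2.2187 -0.0005] 2.7
[[ 1.     -0.0017  0.      0.4553]
 [-0.0016 -0.9539 -0.3002  0.4106]
 [ 0.0005  0.3002 -0.9539  0.4156]
 [ 0.      0.      0.      1.    ]]
crank_boss scene 0.76 [401.088 157.08 ] [0.4608 0.3248 0.062 ]
crank_boss side 0.8 [221.312 285.68 ] [0.453  0.3272 0.062 ]
crank_boss wrist 0.73 [314.496 172.   ] [0.4529 0.3323 0.062 ]
crank_handle scene 0.61 [423.872 158.68 ] [0.5188 0.3591 0.0695]
crank_handle side 0.85 [184.512 287.8  ] [0.508  0.3757 0.0695]
crank_handle wrist 0.59 [377.408 139.6  ] [0.5179 0.368  0.0695]
crank_handle wrist 0.33 [295.68 316.6 ] [0.4292 0.1533 0.0695]
crank scene 0.71 [400.768 168.32 ] [0.4529 0.3452 0.006 ]
crank side 0.83 [222.272 301.28 ] [0.4581 0.3332 0.006 ]
crank wrist 0.71 [314.112 161.4  ] [0.452  0.3334 0.006 ]
mat scene 0.97 [398.72 172.4 ] [0.4575 0.3302 0.    ]
mat scene 0.63 [329.92 137.6 ] [0.1672 0.317  0.    ]
mat side 0.65 [228.48 309.68] [0.436  0.3387 0.    ]
mat side 0.61 [343.872 367.48 ] [0.1656 0.3073 0.    ]
mat wrist 0.67 [ 88.192 175.2  ] [0.1631 0.3149 0.    ]
mat wrist 0.65 [304.896 159.68 ] [0.4404 0.3345 0.    ]
shaft_nose scene 0.88 [359.872 213.8  ] [0.5781 0.0019 0.101 ]
shaft_nose side 0.64 [269.504 168.12 ] [0.5772 0.0089 0.101 ]
vise_shaft scene 0.66 [274.304 352.6  ] [ 0.7153 -0.3872  0.078 ]
vise_shaft scene 0.6 [357.824 219.   ] [0.5714 0.0043 0.078 ]
vise_shaft side 0.85 [273.472 175.   ] [0.5697 0.005  0.078 ]
```

View pics/w1.png

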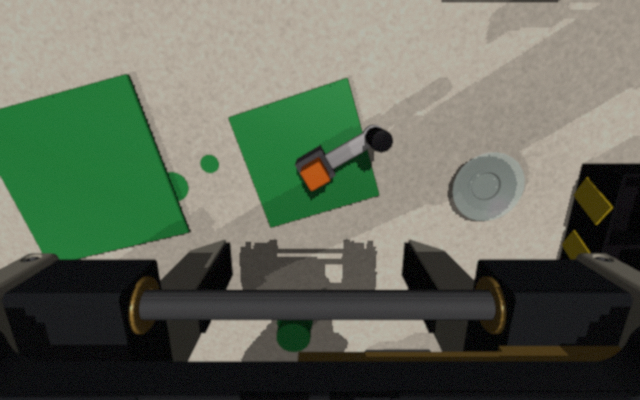

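View pics/shaft0.png

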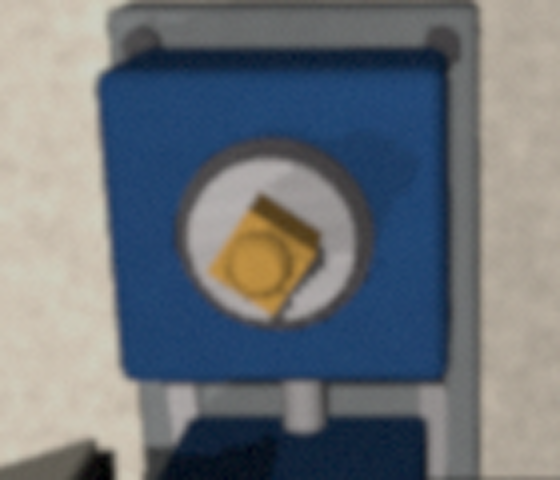

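```bash
cat >> h.py <<'E'
def rect(img,mtx,T,z,cx,cy,half,mm=0.25):
    # top-down picture of plane z round (cx,cy): col -> +x, row -> -y
    n=int(2e3*half/mm); s=mm/1e3
    M=np.array([[s,0,cx-half],[0,-s,cy+half],[0,0,z],[0,0,1]])
    H=mtx@np.linalg.inv(T)[:3]@M
    return cv2.warpPerspective(img,H,(n,n),flags=cv2.INTER_CUBIC|cv2.WARP_INVERSE_MAP)
def box(mask,cx,cy,half,mm=0.25):
    mask=cv2.morphologyEx(mask.astype(np.uint8),cv2.MORPH_OPEN,np.ones((9,9)))
    cs=cv2.findContours(mask,0,2)[0]; c=max(cs,key=cv2.contourArea)
    (u,v),(w,h),a=cv2.minAreaRect(c); return cx-half+u*mm/1e3,cy+half-v*mm/1e3,w*mm,h*mm,(-a)%90
E
python3 - <<'E'
from h import *
np.set_printoptions(precision=4,suppress=True)
p=arm.get_image("wrist"); f=p["frame"]
g=rect(f,p["mtx"],p["T"],.078,.455,.332,.04); hs=cv2.cvtColor(g,cv2.COLOR_RGB2HSV)
print("boss",box((hs[...,0]<20)&(hs[...,1]>150)&(hs[...,2]>150),.455,.332,.04))
g2=rect(f,p["mtx"],p["T"],.006,.445,.335,.13); h2=cv2.cvtColor(g2,cv2.COLOR_RGB2HSV)
print("mat",box((abs(h2[...,0].astype(int)-65)<20)&(h2[...,1]>120),.445,.335,.13))
# start wrist camera pose: same orientation, shifted
o=arm.observe(); T=p["T"].copy(); T[:3,3]+=np.array([.625,0,.227])-o["position"]
w0=cv2.imread("pics/wrist0.png")[:,:,::-1]
q=rect(np.ascontiguousarray(w0),p["mtx"],T,.096,.58,0,.03); hq=cv2.cvtColor(q,cv2.COLOR_RGB2HSV)
for v in(130,150,170): print("sq",box((hq[...,0]>10)&(hq[...,0]<30)&(hq[...,1]>110)&(hq[...,2]>v),.58,0,.03))
cv2.imwrite("pics/rect.png",cv2.resize(np.hstack([cv2.resize(g,(400,400)),cv2.resize(q,(400,400))]),None,fx=1,fy=1)[:,:,::-1])
print(o["position"],o["joints"],T[:3,3])
E
```

```text
boss (0.45309037780761724, 0.33170249938964846, 22.202518463134766, 22.108779907226562, 30.411087036132812)
mat (0.44214295196533204, 0.33837347412109375, 147.9053497314453, 147.4979248046875, 17.44347381591797)
sq (0.5776561775207519, -0.003955833435058592, 17.86516761779785, 18.057395935058594, 54.78240966796875)
sq (0.5773360404968261, -0.0038848953247070314, 17.426353454589844, 17.67339324951172, 55.88552474975586)
sq (0.5761249999999999, -0.004875000000000004, 10.75, 10.25, 0.0)
[0.455  0.33   0.2567] [-0.6368  0.315  -0.1132  1.6783  0.0384  1.1504 -0.7601] [0.6246 0.0816 0.3861]
```

View pics/rect.png

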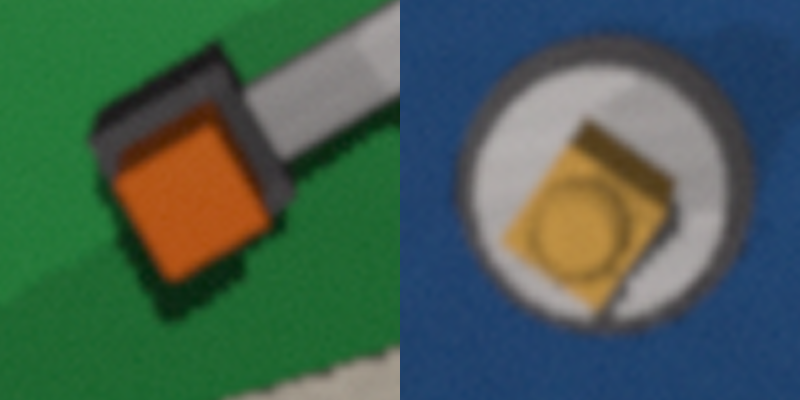

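Request:
carry_out(
  claw=[6,6,6,6,6,6,6,6,6,6,6,6,6,6,6,6,6,6],
  delta_pos=[
    [0.15,-0.2,0],
    [0,0,0.8],
    [0,0,0.8],
    [0,0,0.8],
    [0,0,0.8],
    [0,0,0.8],
    [0,0,0.8],
    [0,0,0.8],
    [0,0,0.8],
    [0,0,0.8],
    [0,0,0.8],
    [0,0,0.8],
    [0,0,0.8],
    [0,0,0.8],
    [0,0,0.8],
    [0,0,0.8],
    [0,0,0],
    [0,0,0],
  ],
  angular=[
    [0,0,0],
    [0,0,-0.14],
    [0,0,-0.14],
    [0,0,-0.14],
    [0,0,-0.14],
    [0,0,-0.14],
    [0,0,-0.14],
    [0,0,-0.14],
    [0,0,-0.14],
    [0,0,-0.14],
    [0,0,-0.14],
    [0,0,-0.14],
    [0,0,-0.14],
    [0,0,-0.14],
    [0,0,-0.14],
    [0,0,-0.14],
    [0,0,0],
    [0,0,0],
  ],
)

```text
clock: 5.35
position: [0.453, 0.3315, 0.1368]
ee_rot: [0.815, -3.034, -0.0]
force: [0.4, 0.0, 0.8]
width: 0.65
gripper_force: 0.0
```

```bash
cat >> h.py <<'E'
from scipy.spatial.transform import Rotation as R
def st():
    o=arm.observe(); M=R.from_rotvec(o["ee_rot"]).as_matrix()
    print("t",round(o["clock"],2),"pos",o["position"].round(4),"yaw_y",round(np.degrees(np.arctan2(M[1,1],M[0,1])),2),"tilt",M[:2,2].round(4),"J7",round(o["joints"][6],2),"F",o["force"].round(2),"M",o["ft_torque"].round(3),"w",round(o["width"]*91.8,1),"g",round(o["gripper_force"],1)); return o,M
E
python3 - <<'E'
from h import *
o,M=st()
p=arm.get_image("wrist"); f=p["frame"]
g=rect(f,p["mtx"],p["T"],.078,.455,.332,.04); hs=cv2.cvtColor(g,cv2.COLOR_RGB2HSV)
print("boss",box((hs[...,0]<20)&(hs[...,1]>150)&(hs[...,2]>150),.455,.332,.04))
cv2.imwrite("pics/w2.png",f[:,:,::-1])
E
```

```text
t 5.35 pos [0.453  0.3315 0.1368] yaw_y 120.07 tilt [-0.0004  0.0001] J7 1.09 F [0.4  0.04 0.78] M [ 0.167 -0.048  0.029] w 59.6 g 0.0
boss (0.4592040138244629, 0.335275260925293, 23.0161075592041, 8.763754844665527, 30.25643539428711)
```

View pics/w2.png

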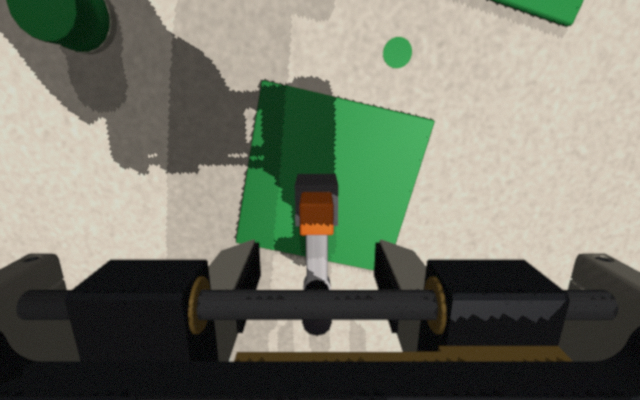

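```bash
python3 - <<'E'
from h import *
p=arm.get_image("wrist"); f=p["frame"]
g=rect(f,p["mtx"],p["T"],.078,.455,.332,.04); hs=cv2.cvtColor(g,cv2.COLOR_RGB2HSV)
for v in(40,70,100): print("boss",box((hs[...,0]<20)&(hs[...,1]>150)&(hs[...,2]>v),.455,.332,.04))
s=12e-3*np.sqrt(2)
for k in range(4):
    a=np.radians(30.2+45+90*k); print(proj(p,[.4531+s*np.cos(a),.3317+s*np.sin(a),.078]), proj(p,[.4531+s*np.cos(a),.3317+s*np.sin(a),.046]))
print(hs[155:165,155:165].reshape(-1,3).mean(0))
cv2.imwrite("pics/c3.png",cv2.resize(f[160:260,270:370],None,fx=5,fy=5,interpolation=2)[:,:,::-1])
E
```

```text
boss (0.4498272514343262, 0.32912446212768554, 24.010215759277344, 32.395774841308594, 31.607505798339844)
boss (0.44990808868408205, 0.32931985473632813, 23.96692657470703, 32.24173355102539, 30.963748931884766)
boss (0.45312132263183597, 0.33142279052734375, 23.66680335998535, 24.138425827026367, 30.963748931884766)
[333.30606612 234.62539221] [331.44380573 218.84368592]
[333.74901724 202.39887304] [331.7830851  189.97466585]
[298.87679531 202.4624263 ] [301.01623217 190.0321177 ]
[299.49405003 234.68307944] [301.50518919 218.89647084]
[ 11.79 225.61 104.25]
```

View pics/c3.png

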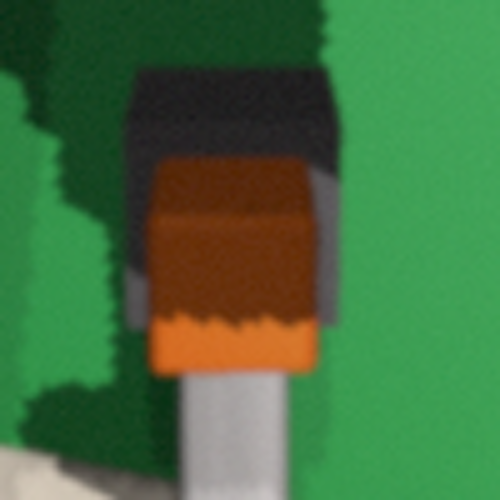

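Request:
carry_out(
  claw=[6,6,6,6,6,6,6,2,2,2,2,2,2,2,2],
  delta_pos=[
    [0,0,2.2],
    [0,0,2.2],
    [0,0,2.2],
    [0,0,1.2],
    [0,0,0.9],
    [0,0,0],
    [0,0,0],
    [0,0,0],
    [0,0,0],
    [0,0,0],
    [0,0,0],
    [0,0,0],
    [0,0,0],
    [0,0,0],
    [0,0,0],
  ],
  angular=[
    [0,0,0],
    [0,0,0],
    [0,0,0],
    [0,0,0],
    [0,0,0],
    [0,0,0],
    [0,0,0],
    [0,0,0],
    [0,0,0],
    [0,0,0],
    [0,0,0],
    [0,0,0],
    [0,0,0],
    [0,0,0],
    [0,0,0],
  ],
  force=40,
)

```text
clock: 6.95
position: [0.4531, 0.3315, 0.0498]
ee_rot: [-0.821, 3.032, -0.0]
force: [-0.0, -0.3, 2.6]
width: 0.259
gripper_force: 40.0
```

```bash
python3 -c "
from h import *
st()"
```

```text
t 6.95 pos [0.4531 0.3315 0.0498] yaw_y 120.31 tilt [ 0.0001 -0.    ] J7 1.01 F [-0.05 -0.28  2.6 ] M [ 0.092  0.081 -0.02 ] w 23.8 g 40.0
```

Request:
carry_out(
  claw=[2,2,2,2,2,2,2,2,2,2,2,2,2,2,2,2,2,2,2,2],
  delta_pos=[
    [0,0,-1.5],
    [0,0,-3.5],
    [0,0,-4],
    [0,0,-4],
    [-0.09,-2.89,0],
    [-0.09,-2.89,0],
    [-0.09,-2.89,0],
    [-0.09,-2.89,0],
    [-0.09,-2.89,0],
    [-0.09,-2.89,0],
    [-0.09,-2.89,0],
    [-0.09,-2.89,0],
    [-0.09,-2.89,0],
    [-0.09,-2.89,0],
    [-0.09,-2.89,0],
    [0,0,0],
    [0,0,0],
    [0,0,0],
    [0,0,0],
    [0,0,0],
  ],
  angular=[
    [0,0,0],
    [0,0,0],
    [0,0,0],
    [0,0,0],
    [0,0,0],
    [0,0,0],
    [0,0,0],
    [0,0,0],
    [0,0,0],
    [0,0,0],
    [0,0,0],
    [0,0,0],
    [0,0,0],
    [0,0,0],
    [0,0,0],
    [0,0,-0.11],
    [0,0,-0.11],
    [0,0,-0.11],
    [0,0,-0.11],
    [0,0,0],
  ],
)

```text
clock: 8.95
position: [0.6217, 0.0619, 0.1801]
ee_rot: [1.466, -2.778, -0.001]
force: [0.2, 0.1, -4.0]
width: 0.258
gripper_force: 40.0
```

```bash
python3 - <<'E'
from h import *
o,M=st()
p=arm.get_image("wrist"); f=p["frame"]
c=(.577,-.003,.03)
g=rect(f,p["mtx"],p["T"],.096,*c); hs=cv2.cvtColor(g,cv2.COLOR_RGB2HSV)
for v in(80,100,130,150): print("sq",box((hs[...,0]>10)&(hs[...,0]<30)&(hs[...,1]>110)&(hs[...,2]>v),*c))
g2=rect(f,p["mtx"],p["T"],.078,*c)
cv2.imwrite("pics/c4.png",np.hstack([cv2.resize(g,(400,400)),f[::1,120:520]])[:,:,::-1])
x=M.T@(np.array([.5773,-.0039,.19])-o["position"]);print(x)
E
```

```text
t 8.95 pos [0.6217 0.0619 0.1801] yaw_y 145.63 tilt [-0.0006  0.0003] J7 2.07 F [ 0.22  0.11 -3.97] M [ 0.135 -0.007 -0.025] w 23.7 g 40.0
sq (0.5770988044738768, -0.003583553314208985, 17.279129028320312, 17.6396484375, 55.491477966308594)
sq (0.574, -0.0067500000000000025, 15.5, 15.0, 0.0)Traceback (most recent call last):
  File "<stdin>", line 6, in <module>
  File "h.py", line 20, in box
    cs=cv2.findContours(mask,0,2)[0]; c=max(cs,key=cv2.contourArea)
                                        ~~~^^^^^^^^^^^^^^^^^^^^^^^^
ValueError: max() iterable argument is empty
```

Request:
carry_out(
  claw=[2,2,2,2,2,2,2,2,2,2,2,2,2],
  delta_pos=[
    [2.6,-0.01,0],
    [2.6,-0.01,0],
    [2.73,-0.02,0],
    [0,0,1.2],
    [0,0,1.2],
    [0,0,0.9],
    [0,0,0.3],
    [0,0,0],
    [0,0,0.2],
    [0,0,0.2],
    [0,0,0.2],
    [0,0,0.1],
    [0,0,0],
  ],
  angular=[
    [0,0,0],
    [0,0,0],
    [0,0,0],
    [0,0,0],
    [0,0,0],
    [0,0,0],
    [0,0,0],
    [0,0,0],
    [0,0,0],
    [0,0,0],
    [0,0,0],
    [0,0,0],
    [0,0,0],
  ],
)

```text
clock: 10.3
position: [0.5774, -0.0036, 0.1366]
ee_rot: [1.463, -2.78, -0.0]
force: [0.8, -0.6, -3.7]
width: 0.257
gripper_force: 40.0
```

```bash
python3 -c "
from h import *
st()"
```

```text
t 10.3 pos [ 0.5774 -0.0036  0.1366] yaw_y 145.52 tilt [-0.0002 -0.    ] J7 2.14 F [ 0.76 -0.6  -3.72] M [0.151 0.026 0.045] w 23.6 g 40.0
```

Request:
carry_out(
  claw=[2,2,2,2,2,2,2,2,2],
  delta_pos=[
    [0,0,0.3],
    [0,0,0.3],
    [0,0,0.3],
    [0,0,0.3],
    [0,0,0.15],
    [0,0,0.1],
    [0,0,0.05],
    [0,0,0],
    [0,0,0],
  ],
  angular=[
    [0,0,0],
    [0,0,0],
    [0,0,0],
    [0,0,0],
    [0,0,0],
    [0,0,0],
    [0,0,0],
    [0,0,0],
    [0,0,0],
  ],
)

```text
clock: 11.2
position: [0.5776, -0.0035, 0.1218]
ee_rot: [-1.463, 2.78, -0.0]
force: [-0.4, -0.1, -2.4]
width: 0.261
gripper_force: 40.0
```

```bash
python3 -c "
from h import *
st()"
```

```text
t 11.2 pos [ 0.5776 -0.0035  0.1218] yaw_y 145.53 tilt [ 0.0003 -0.    ] J7 2.13 F [-0.38 -0.09 -2.38] M [0.157 0.063 0.023] w 24.0 g 40.0
```

Request:
carry_out(
  claw=[2,2,2,2,2,2,2,2,2,2,2,2,2,2,2],
  delta_pos=[
    [0,0,0],
    [0,0,0],
    [0,0,0],
    [0,0,0],
    [0,0,0],
    [0,0,0],
    [0,0,0],
    [0,0,0],
    [0,0,0],
    [0,0,0],
    [0,0,0],
    [0,0,0],
    [0,0,0],
    [0,0,0],
    [0,0,0],
  ],
  angular=[
    [0,0,0.1],
    [0,0,0.1],
    [0,0,0.1],
    [0,0,0.1],
    [0,0,0.1],
    [0,0,0.1],
    [0,0,0.1],
    [0,0,0.1],
    [0,0,0.1],
    [0,0,0.1],
    [0,0,0.1],
    [0,0,0.1],
    [0,0,0.1],
    [0,0,0.1],
    [0,0,0.1],
  ],
  force=50,
)

```text
clock: 12.7
position: [0.5771, -0.0034, 0.1218]
ee_rot: [-0.829, -3.03, 0.0]
force: [-2.2, 0.2, -2.4]
width: 0.26
gripper_force: 50.0
```

```bash
python3 - <<'E'
from h import *
o,M=st()
a0=cv2.imread("pics/scene0.png"); b0=cv2.imread("pics/side0.png")
ps=arm.get_image("scene"); pd=arm.get_image("side")
for n,p in(("scene",ps),("side",pd)): cv2.imwrite(f"pics/{n}5.png",p["frame"][:,:,::-1])
c=lambda im,x,y:cv2.resize(im[y:y+75,x:x+100],None,fx=4,fy=4,interpolation=2)
sc=ps["frame"][:,:,::-1]; sd=pd["frame"][:,:,::-1]
cv2.imwrite("pics/c5.png",np.vstack([np.hstack([c(a0,280,210),c(sc,280,210)]),np.hstack([c(b0,255,120),c(sd,255,120)])]))
E
```

```text
t 12.7 pos [ 0.5771 -0.0034  0.1218] yaw_y 59.38 tilt [-0.0005 -0.    ] J7 0.84 F [-2.18  0.22 -2.37] M [0.007 0.365 0.165] w 23.8 g 50.0
```

View pics/c5.png

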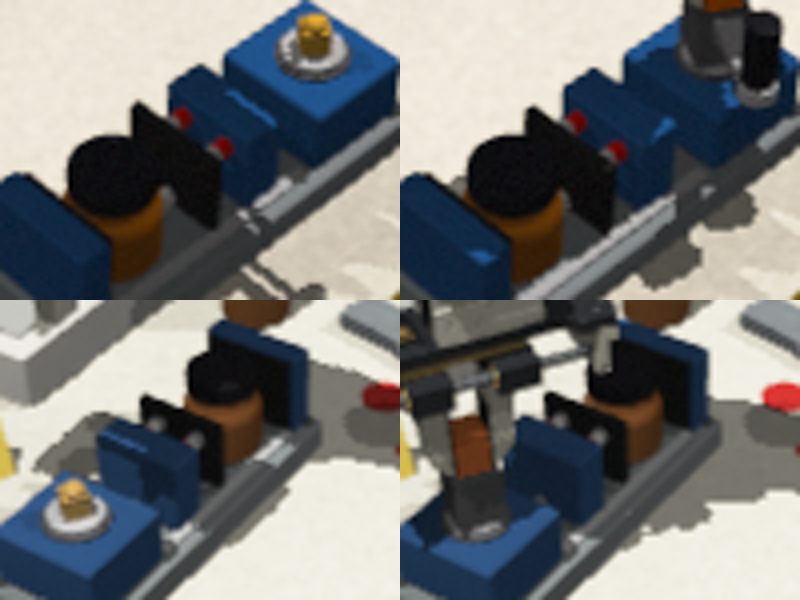

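```bash
cat >> h.py <<'E'
def shift(img0,img1,x,y,w,h,pad=14):
    f=6; A=cv2.resize(img0[y:y+h,x:x+w],None,fx=f,fy=f,interpolation=2); B=cv2.resize(img1[y-pad:y+h+pad,x-pad-8:x+w+pad],None,fx=f,fy=f,interpolation=2)
    r=cv2.matchTemplate(B,A,cv2.TM_CCOEFF_NORMED); _,v,_,l=cv2.minMaxLoc(r); return l[0]/f-pad-8,l[1]/f-pad,round(v,3)
E
python3 - <<'E'
from h import *
p=arm.get_image("scene")
for y in(-.08,-.09,-.10): print(y,[proj(p,[.577,y,z]).round(1) for z in(.03,.08)])
a=cv2.imread("pics/scene0.png"); b=cv2.imread("pics/scene5.png")
print("pad",shift(a,b,310,232,28,36),"red",shift(a,b,321,233,20,17),"jaw",shift(a,b,319,225,32,30))
E
```

```text
-0.08 [array([335.1, 250.3]), array([336. , 235.6])]
-0.09 [array([332.3, 252.3]), array([333.1, 237.6])]
-0.1 [array([329.4, 254.3]), array([330.1, 239.6])]
pad (-1.5, 0.6666666666666661, 0.967) red (-1.3333333333333321, 1.0, 0.967) jaw (-1.1666666666666679, 1.0, 0.946)
```

Request:
carry_out(
  claw=[2,2,2,2,2,2,2,2,2,2,2,2,2,2,2],
  delta_pos=[
    [0,0,0],
    [0,0,0],
    [0,0,0],
    [0,0,0],
    [0,0,0],
    [0,0,0],
    [0,0,0],
    [0,0,0],
    [0,0,0],
    [0,0,0],
    [0,0,0],
    [0,0,0],
    [0,0,0],
    [0,0,0],
    [0,0,0],
  ],
  angular=[
    [0,0,0.1],
    [0,0,0.1],
    [0,0,0.1],
    [0,0,0.1],
    [0,0,0.1],
    [0,0,0.1],
    [0,0,0.1],
    [0,0,0.1],
    [0,0,0.1],
    [0,0,0.1],
    [0,0,0.1],
    [0,0,0.1],
    [0,0,0.1],
    [0,0,0.1],
    [0,0,0.1],
  ],
  force=50,
)

```text
clock: 14.35
position: [0.5777, -0.0034, 0.1218]
ee_rot: [2.669, 1.656, 0.001]
force: [-0.6, -1.0, -1.7]
width: 0.259
gripper_force: 50.0
```

```bash
python3 - <<'E'
from h import *
o,M=st()
p=arm.get_image("scene");b=p["frame"][:,:,::-1].copy();cv2.imwrite("pics/scene6.png",b)
a=cv2.imread("pics/scene0.png")
print("pad",shift(a,b,310,232,28,36),"red",shift(a,b,321,233,20,17),"jaw",shift(a,b,319,225,32,30))
E
```

```text
t 14.35 pos [ 0.5777 -0.0034  0.1218] yaw_y -26.36 tilt [0.0004 0.    ] J7 -0.45 F [-0.56 -0.95 -1.66] M [-0.145  0.215  0.195] w 23.8 g 50.0
pad (-6.166666666666666, 2.333333333333332, 0.862) red (-5.833333333333332, 3.666666666666668, 0.887) jaw (-5.5, 3.666666666666668, 0.796)
```

Request:
carry_out(
  claw=[2,2,2,2,2,2,2,2,2,2,2],
  delta_pos=[
    [0,0,0],
    [0,0,0],
    [0,0,0],
    [0,0,0],
    [0,0,0],
    [0,0,0],
    [0,0,0],
    [0,0,0],
    [0,0,0],
    [0,0,0],
    [0,0,0],
  ],
  angular=[
    [0,0,0.1],
    [0,0,0.1],
    [0,0,0.1],
    [0,0,0.1],
    [0,0,0.1],
    [0,0,0.1],
    [0,0,0.1],
    [0,0,0.1],
    [0,0,0.1],
    [0,0,0.1],
    [0,0,0],
  ],
  force=50,
)

```text
clock: 15.5
position: [0.5778, -0.0037, 0.1218]
ee_rot: [3.136, 0.178, 0.001]
force: [-1.0, -1.9, -1.1]
width: 0.259
gripper_force: 50.0
```

```bash
python3 - <<'E'
from h import *
o,M=st()
p=arm.get_image("scene");b=p["frame"][:,:,::-1].copy();cv2.imwrite("pics/scene7.png",b)
a=cv2.imread("pics/scene0.png"); b6=cv2.imread("pics/scene6.png")
print("pad",shift(a,b,310,232,18,36),"jaw",shift(a,b,328,225,22,30))
c=lambda im:cv2.resize(im[215:275,285:350],None,fx=6,fy=6,interpolation=2)
for n,im in(("0",a),("6",b6),("7",b)):
    h=cv2.cvtColor(im[215:275,300:350],cv2.COLOR_BGR2HSV); m=((h[...,0]<8)|(h[...,0]>172))&(h[...,1]>150)&(h[...,2]>50); print(n,"red px",m.sum())
cv2.imwrite("pics/c7.png",np.hstack([c(b6),c(b)]))
E
```

```text
t 15.5 pos [ 0.5778 -0.0037  0.1218] yaw_y -83.51 tilt [ 0.0004 -0.0006] J7 -1.29 F [-0.95 -1.91 -1.13] M [-0.417  0.099  0.093] w 23.8 g 50.0
pad (-7.166666666666666, 2.5, 0.848) jaw (-21.833333333333336, 12.333333333333332, 0.665)
0 red px 30
6 red px 27
7 red px 0
```

View pics/c7.png

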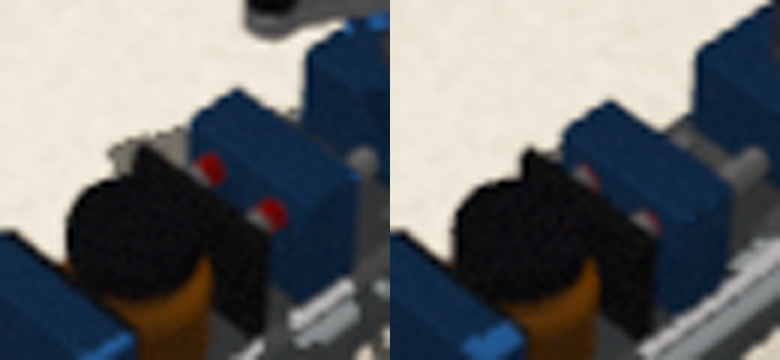

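Request:
carry_out(
  claw=[2,2,2,2,2,2],
  delta_pos=[
    [0,0,0],
    [0,0,0],
    [0,0,0],
    [0,0,0],
    [0,0,0],
    [0,0,0],
  ],
  angular=[
    [0,0,0.07],
    [0,0,0.07],
    [0,0,0.07],
    [0,0,0.07],
    [0,0,0],
    [0,0,0],
  ],
)

```text
clock: 16.15
position: [0.5777, -0.0038, 0.1218]
ee_rot: [3.131, -0.258, 0.001]
force: [0.3, -2.8, -2.2]
width: 0.254
gripper_force: 50.0
```

```bash
python3 - <<'E'
from h import *
o,M=st()
p=arm.get_image("scene");b=p["frame"][:,:,::-1].copy();cv2.imwrite("pics/scene8.png",b)
b6=cv2.imread("pics/scene6.png"); b7=cv2.imread("pics/scene7.png")
# jaw patch (top-right part, no gap) and pad/jar-side patch between pictures
for n,q in(("6",b6),("7",b7)): print(n,"jaw",shift(q,b,322,228,22,30,6),"pad",shift(q,b,306,238,22,30,6))
h=cv2.cvtColor(b[215:275,300:350],cv2.COLOR_BGR2HSV); print("red",(((h[...,0]<10)|(h[...,0]>165))&(h[...,1]>90)&(h[...,2]>50)).sum())
h=cv2.cvtColor(b7[215:275,300:350],cv2.COLOR_BGR2HSV); print("red7",(((h[...,0]<10)|(h[...,0]>165))&(h[...,1]>90)&(h[...,2]>50)).sum())
cv2.imwrite("pics/c8.png",np.hstack([cv2.resize(q[215:275,285:350],None,fx=6,fy=6,interpolation=2) for q in(b7,b)]))
E
```

```text
t 16.15 pos [ 0.5777 -0.0038  0.1218] yaw_y -99.43 tilt [ 0.0004 -0.0004] J7 -1.52 F [ 0.31 -2.84 -2.22] M [-0.722  0.035  0.113] w 23.4 g 50.0
6 jaw (-0.6666666666666661, 2.0, 0.908) pad (-0.5, 0.833333333333333, 0.8)
7 jaw (0.0, 0.16666666666666696, 0.969) pad (-0.16666666666666607, 0.16666666666666696, 0.981)
red 1
red7 4
```

View pics/c8.png

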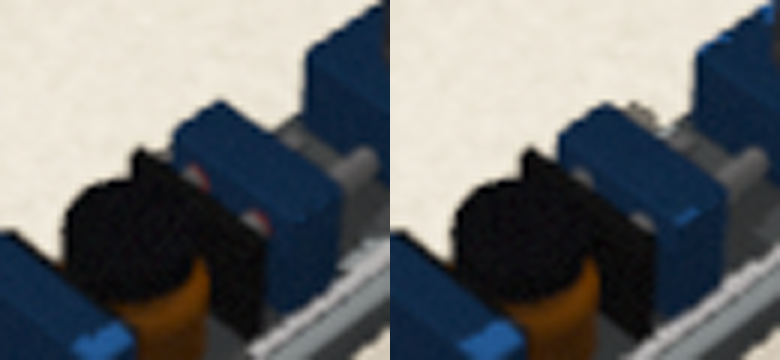

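Request:
carry_out(
  claw=[2,2,2,2,2,2,2,2],
  delta_pos=[
    [0,0,0],
    [0,0,0],
    [0,0,0],
    [0,0,-0.3],
    [0,0,-0.4],
    [0,0,-0.4],
    [0,0,-0.4],
    [0,0,0],
  ],
  angular=[
    [0,0,-0.05],
    [0,0,-0.05],
    [0,0,-0.05],
    [0,0,0],
    [0,0,0],
    [0,0,0],
    [0,0,0],
    [0,0,0],
  ],
)

```text
clock: 17.0
position: [0.578, -0.0034, 0.1375]
ee_rot: [-3.141, 0.03, -0.002]
force: [-0.7, -0.5, -3.1]
width: 0.26
gripper_force: 50.0
```

```bash
python3 -c "
from h import *
st()"
```

```text
t 17.0 pos [ 0.578  -0.0034  0.1375] yaw_y -91.1 tilt [0.0012 0.0002] J7 -1.41 F [-0.73 -0.48 -3.15] M [ 0.03   0.08  -0.001] w 23.9 g 50.0
```

Request:
carry_out(
  claw=[2,2,2,2,2,2,2,2,2,2,2,2,2,2,2,2,2,2,2],
  delta_pos=[
    [0,0,-1],
    [0,0,-1.4],
    [0,0,-1.4],
    [0,0,-1.4],
    [-1.07,-2.6,0],
    [-1.07,-2.6,0],
    [-1.07,-2.6,0],
    [-1.07,-2.6,0],
    [-1.07,-2.6,0],
    [-1.07,-2.6,0],
    [-1.07,-2.6,0],
    [-1.07,-2.6,0],
    [-1.07,-2.6,0],
    [-1.07,-2.6,0],
    [-1.07,-2.6,0],
    [-1.07,-2.6,0],
    [-1.07,-2.6,0],
    [0,0,0],
    [0,0,0],
  ],
  angular=[
    [0,0,0],
    [0,0,0],
    [0,0,0],
    [0,0,0],
    [0,0,0],
    [0,0,0],
    [0,0,0],
    [0,0,0],
    [0,0,0],
    [0,0,0],
    [0,0,0],
    [0,0,0],
    [0,0,0],
    [0,0,0],
    [0,0,0],
    [0,0,0],
    [0,0,0],
    [0,0,0],
    [0,0,0],
  ],
)

```text
clock: 18.9
position: [0.4449, 0.3377, 0.1895]
ee_rot: [-3.141, 0.028, -0.001]
force: [-0.2, -0.1, -2.4]
width: 0.258
gripper_force: 50.0
```

```bash
python3 - <<'E'
from h import *
st()
P={n:arm.get_image(n) for n in("scene","side")}
for n in P:
    for l,z in(("crank_boss",.2),("mat",0)):
        for r in arm.place_of(l,P[n])[:2]: print(l,n,round(r["conf"],2),onz(P[n],r["centre"],z).round(3))
E
```

```text
t 18.9 pos [0.4449 0.3377 0.1895] yaw_y -91.01 tilt [0.0007 0.0003] J7 -2.15 F [-0.17 -0.11 -2.43] M [ 0.011  0.065 -0.017] w 23.7 g 50.0
crank_boss scene 0.79 [0.441 0.349 0.2  ]
crank_boss scene 0.63 [0.352 0.36  0.2  ]
mat scene 0.72 [0.441 0.335 0.   ]
mat scene 0.57 [0.159 0.327 0.   ]
crank_boss side 0.96 [0.454 0.329 0.2  ]
crank_boss side 0.45 [0.318 0.23  0.2  ]
mat side 0.64 [0.158 0.308 0.   ]
mat side 0.63 [0.439 0.34  0.   ]
```

Request:
carry_out(
  claw=[2,2,2,2,2,2,2,2,2,2,2,2],
  delta_pos=[
    [0,0,2],
    [0,0,2.5],
    [0,0,2.5],
    [0,0,2.5],
    [0,0,2],
    [0,0,1.2],
    [0,0,0.7],
    [0,0,0.3],
    [0,0,0.15],
    [0,0,0.1],
    [0,0,0],
    [0,0,0],
  ],
  angular=[
    [0,0,0],
    [0,0,0],
    [0,0,0],
    [0,0,0],
    [0,0,0],
    [0,0,0],
    [0,0,0],
    [0,0,0],
    [0,0,0],
    [0,0,0],
    [0,0,0],
    [0,0,0],
  ],
)

```text
clock: 20.4
position: [0.4454, 0.3374, 0.0498]
ee_rot: [-3.141, 0.03, -0.001]
force: [-0.5, -0.1, -0.4]
width: 0.258
gripper_force: 50.0
```

```bash
python3 -c "
from h import *
st()"
```

```text
t 20.4 pos [0.4454 0.3374 0.0498] yaw_y -91.1 tilt [0.0009 0.0009] J7 -2.06 F [-0.47 -0.13 -0.43] M [ 0.011  0.06  -0.013] w 23.7 g 50.0
```

Request:
carry_out(
  claw=[2,2,3,4,5,6,6,6,6,6,6,6,6,6,6,6],
  delta_pos=[
    [0,0,0.03],
    [0,0,0],
    [0,0,0],
    [0,0,0],
    [0,0,0],
    [0,0,0],
    [0,0,0],
    [0,0,0],
    [0,0,-1],
    [0,0,-2.5],
    [0,0,-3],
    [0,0,-3],
    [0,0,-3],
    [0,0,-3],
    [0,0,0],
    [0,0,0],
  ],
  angular=[
    [0,0,0],
    [0,0,0],
    [0,0,0],
    [0,0,0],
    [0,0,0],
    [0,0,0],
    [0,0,0],
    [0,0,0],
    [0,0,0],
    [0,0,0],
    [0,0,0],
    [0,0,0],
    [0,0,0],
    [0,0,0],
    [0,0,0],
    [0,0,0],
  ],
)

```text
clock: 22.0
position: [0.4452, 0.3373, 0.205]
ee_rot: [-3.14, 0.03, -0.002]
force: [-0.6, -0.5, 0.0]
width: 0.654
gripper_force: 0.0
```

```bash
python3 - <<'E'
from h import *
st()
P={n:arm.get_image(n) for n in("scene","side","wrist")}
for n in P:
    for l,z in(("crank",.006),("crank_boss",.062),("crank_handle",.0695),("mat",0),("jar",.025)):
        for r in arm.place_of(l,P[n])[:1]: print(l,n,round(r["conf"],2),onz(P[n],r["centre"],z).round(3))
b=P["scene"]["frame"][:,:,::-1]; b8=cv2.imread("pics/scene8.png")
print("jaw",shift(b8,b,322,228,22,30,6),"pad",shift(b8,b,306,238,22,30,6))
p=P["wrist"]; g=rect(p["frame"],p["mtx"],p["T"],.078,.445,.337,.04); hs=cv2.cvtColor(g,cv2.COLOR_RGB2HSV)
print(box((hs[...,0]<20)&(hs[...,1]>150)&(hs[...,2]>100),.445,.337,.04))
E
```

```text
t 22.0 pos [0.4452 0.3373 0.205 ] yaw_y -91.1 tilt [0.0013 0.0016] J7 -2.15 F [-0.58 -0.52  0.04] M [ 0.086  0.175 -0.016] w 60.0 g 0.0
crank scene 0.73 [0.441 0.361 0.006]
crank_boss scene 0.65 [0.446 0.338 0.062]
crank_handle scene 0.63 [0.369 0.341 0.07 ]
mat scene 0.74 [0.164 0.329 0.   ]
jar scene 0.75 [ 0.581 -0.179  0.025]
crank side 0.63 [0.444 0.339 0.006]
crank_boss side 0.74 [ 0.402 -0.248  0.062]
crank_handle side 0.6 [0.362 0.343 0.07 ]
mat side 0.98 [0.435 0.339 0.   ]
jar side 0.72 [ 0.582 -0.186  0.025]
crank wrist 0.71 [0.446 0.336 0.006]
crank_boss wrist 0.97 [0.444 0.337 0.062]
crank_handle wrist 0.75 [0.37  0.338 0.07 ]
jaw (-0.5, 0.16666666666666696, 0.895) pad (-0.16666666666666607, -0.16666666666666696, 0.925)
(0.44512500000000005, 0.343875, 11.75, 23.25, 0.0)
```

```bash
python3 -c "
from cell import arm
print(arm.sign_off())"
```

```text
the job is handed in; nothing more can be done
None
```

The job is handed in at about 22 s on the clock. The crank went fully home without force, and I turned it clockwise until the red bands were just in, about 10.5 mm by my estimate from the images. It now stands upright near the middle of the green mat, the jar is still clamped, and the gripper is clear. `sign_off()` gave no verdict, so I can't confirm how it was judged.

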